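Index the sample changer to its counting hole

TASK

Pull up the spring plunger of the sample changer, turn the stage anticlockwise (seen from above) with it, and feel for the next hole so that the plunger drops fully home and locks the next pot in front of the detector. Do not force the pin sideways when it has dropped in; keep the pots standing in their nests, leave the things around alone, and let go of the knob at the end.

Things in the scene. Friction and masses are not known exactly. Their poses are not given: they have to be found in the camera images.
- changer: Fixed grey base of the sample changer, a low drum 272 mm across and 28 mm high; origin at the centre of its underside on the desk, z up. A horizontal aluminium detector tube 58 mm thick, its axis 72 mm up, stands on its +y side, from 146 to 243 mm from the centre. With the stage as found the plunger's knob is on the -x side.
- stage (a joint): Angle of the round stage (268 mm across, top 40 mm up) in rad, positive anticlockwise from above, 0 as found; about 0.12 N m of friction. As found the pin is in a wide loading slot that reaches 0.04 to 0.39 rad to each side. The next hole anticlockwise lies between 0.86 and 1.23 rad: the hole plate was set by hand, is hidden under the stage and is not measured. A further hole lies 1.05 rad on.
- stage_axis (a point): Point on the stage's vertical turning axis, at its top face (40 mm up). Between slot and hole the hidden plate's face is smooth and level: a released pin slides on it with about 2 N of friction and springs down 11 mm into the hole as it passes over at 3 cm/s or less (the drop takes about 0.1 s). Once in, it stops the stage rigidly.
- plunger (a joint): Lift of the spring plunger in m: 0 fully home (knob just above its bushing), 0.017 pulled to the stop. Spring and weight pull it down with 8 N at home and 12 N at the stop, and it is damped (50 N per m/s). With the pin resting on the face of the hole plate it reads about 0.011; below 0.003 the pin is in a hole.
- knob (a point): Middle of the plunger's round black knob, 28 mm in diameter and 25 mm tall, 112 mm from the stage's axis and 73 mm above the desk when the plunger is home (12.5 mm below the knob's top). It rides with stage and plunger; pressing its side can hold it up by friction. Below it are a 9 mm stem and a bushing 22 mm wide, topped at 58 mm (32 mm wide up to 46 mm).
- index_pin: The plunger's steel pin, 8 mm thick with a round tip, under the stage and out of sight; moves with the knob; origin on its axis at desk height when home. In the hole it has 2 mm of play to either side. More than 30 N of contact force on the pin (pushing on when it has dropped in, or turning before it is raised clear) damages it.
- pot_done: Capped sample pot, body 46 mm, cap 50 mm across, 54 mm tall, loose in its nest in front of the detector at the start; origin at the centre of its underside.
- pot_next: Capped sample pot of the same size, loose in the nest 60 degrees clockwise of pot_done; the one to bring before the detector.
- pot_last: Capped sample pot of the same size, loose in the nest another 60 degrees clockwise.
- nest_done (a point): Centre of pot_done's nest on the stage's top: four pins 5 mm thick and 12 mm tall, with about 2 mm of play round the pot; 62 mm from the axis.
- nest_next (a point): Centre of pot_next's nest, likewise.
- nest_last (a point): Centre of pot_last's nest, likewise.
- planchet_tin: Round tin, 66 mm across, 24 mm high, a bystander on the desk; origin at the centre of its underside.
- highlighter: Pen, 131 mm long and 18 mm thick, a bystander lying on the desk; origin under its middle.
- sample_pot_dark: Capped sample pot, 56 mm across and 60 mm tall, a bystander on the desk left of the detector; origin at the centre of its underside.
Things that resemble listed ones, but are neither listed nor needed, are in the scene too. Leave any blue or purple look-alike of the pot_next alone. Leave any red or turquoise look-alike of the pot_done alone.

How it is judged:
On the way, in this order (a step that is already met when the one before it is completed fails the run):
1. the plunger is pulled up clear of the hole plate while still near the loading slot (value of joint plunger above 0.0105 m and value of joint stage below 0.45 rad), for 0.1 s.
2. the stage is turned anticlockwise between slot and hole with the pin raised (value of joint stage between 0.55 and 1.3 rad and value of joint plunger above 0.007 m), for 0.1 s.
3. the plunger has dropped fully home in the next hole (value of joint plunger below 0.003 m and value of joint stage between 0.845 and 1.25 rad), for 0.2 s.
At the end, for the whole second after the job is handed in: The plunger is home (within 3 mm) in the next hole anticlockwise (stage between 0.845 and 1.25 rad), the stage is at rest, and the three pots stand upright (within 0.12 rad) in their nests (within 8 mm) (all of step 3 and velocity of joint stage between -0.05 and 0.05 rad/s and horizontal distance between pot_done and nest_done below 0.008 m and angle between each of pot_done, pot_next, pot_last's own z axis and vertical below 0.12 rad and horizontal distance between pot_next and nest_next below 0.008 m and horizontal distance between pot_last and nest_last below 0.008 m); the robot touches nothing.
It fails at once if the pin was forced (more than 30 N of contact force) (contact force between index_pin and anything else above 30 N).
It fails at once if a bystander was moved by more than 20 mm (distance of any of planchet_tin, highlighter, sample_pot_dark from where it was at the start of the episode above 0.02 m).
It fails at once if a pot was tipped (angle between any of pot_done, pot_next, pot_last's own z axis and vertical above 0.5 rad).
It also fails if it takes over 45 s, if anything falls off the work surface, if the arm or the gripper's body presses on something with over 40 N, if the wrist force passes 120 N, or if a joint passes its speed limit or range.

ROBOT

A 7-joint arm with a two-finger parallel gripper is mounted at the origin on a cart in front of the work surface, level with it; the furniture and walls round the work are solid. World frame = base frame: x ahead of the robot, y to its left, z up, the work surface at z = 0. Lengths are in m, angles in rad, forces in N, time in s.
With the tool pointing down it reaches from about 0.4 to 0.875 m from the base axis. Payload 4.4 kg.
Tool frame: the origin (TCP) lies between the finger pads; the fingertips stand 17 mm ahead of it and the grasp point (between the pads) lies 2 mm behind it (r.finger_overhang is the distance from the TCP to the fingertips, in m); x points along the fingers, z is the direction in which the jaws open and shut, and the axes are right-handed (so a half turn about x gives the same grasp; the last joint's range is limited). The gripper opens to 85 mm and grips with 20 to 120 N. Pads are 22 mm wide; open, the fingers measure 114 mm over their backs; the gripper's body (76 mm by 85 mm) begins 54 mm behind the grasp point. The pads swing forward as they close: fully open they stand 13 mm farther back than shut.
Start: joints at [-1.323, 0.628, 0.038, 1.517, -0.027, 0.996, -0.02], TCP at [0.201, 0.618, 0.227] pointing down, gripper open.
Joint ranges: [-3.06, 3.06], [-0.37, 2.12], [-1.25, 1.32], [0.18, 2.47], [-1.1, 4.24], [0.23, 1.98], [-2.94, 2.94]. Speed limits (rad/s): [2.57, 2.57, 3.14, 3.14, 3.14, 3.14, 3.14].

INTERFACE

Orientations are given as a rotation vector (axis times angle).
In Python, from cell import r gives the robot as it stands.
- The arm moves only by the tool carry_out, never from a script. Its argument "deltas" is a list of rows, each a list of 3 entries, a list of its own where there are three numbers: the opening, from 0 (shut) to 1 (fully open), then the shift along the tool's x, y, z in mm, then the turn about the tool's x in rad. In form: [[grip, [dx, dy, dz], spin], ...]. A call has exactly 5 rows; each row is the pose to reach, as a shift and turn from the pose measured when the call began, along the tool's axes at that moment; what a row does not reach only later rows make up. A row lasts 1/12 s, in which the tool goes at most 41.7 mm and 7.16 degrees, less where a joint would pass 70% of its speed; a pose out of reach is approached as far as the arm can. A call with a gripper value outside its range is refused whole. The fingers move at their own pace and stop on an object; "squeeze" is the grip in N (left out, the last holds). Time passes only in rows, so rows that repeat a pose let the fingers close, or fill a call up. It gives the time, the measured TCP pose, the force and the opening at its end, in the units of the state.
- r.observe(): the state, without advancing time (a new reading comes with each control period).
- r.camera(name): name is "scene" or "top" or "wrist"; returns (picture, depth): 480x640x3 uint8, red, green, blue; 480x640 float32, m along the optical axis (not along the pixel's ray), 0 where there is no reading.
- r.camera_model(name): a dict with "fov_y" (degrees; the focal length in pixels is half the picture's height over the tangent of half this angle, whatever the lens; pixels are square), "cx", "cy" (the principal point, pixels), "rvec" (rotation vector, rad) and "tvec" (3), from world to camera coordinates, as OpenCV has them. Camera axes: x right, y down, z forward; pixel columns grow to the right and rows downward; lengths in m; the calibration is good to about 2 mm. A picture is of the moment at which its call begins: read the wrist's pose just before it. camera_model takes no time and is no camera call; for the wrist camera it gives the pose at the moment of the call.
- r.sign_off(): hands the job in, once; it reports no verdict.
The state is a dict: "clock": time; "joints": joint angles; "joint_vel": joint speeds; "tau": joint torques, N m; "tcp_pos": TCP position; "ee_rot": TCP orientation; "ft_force": force on the tool from outside, world axes, zero at the start; "wrist_torque": the same for the moment, N m; "opening": opening from 0.0 (shut) to 1.0 (fully open).
Only numpy, scipy, OpenCV 4.12 (cv2) and the standard library are available. Lean on these libraries where they do the work, as an engineer would, in place of code of your own. Each camera call takes 0.05 s, during which the arm holds its last target. There are 200 camera calls.

## Working session

There is one attempt and no reset: what is moved stays moved. The work goes in short steps, Python scripts to look and compute and a tool call to move; the robot and the scene stay as the last step left them, time stands still between calls to the robot, and variables do not carry over. Pictures are saved under pics/ and viewed, about 8 in all and at most 12, crops included, and the job is handed in when it is done.

Besides the shell and the picture viewer there is one more tool, called after "Emit:" as name(argument=value, ...) on one line, values as JSON. carry_out: Moves the arm, as the interface text tells. Its arguments: {"type":"object","properties":{"deltas":{"type":"array"},"squeeze":{"type":"number"}},"required":["deltas"]}

```bash
ls; mkdir -p pics; python3 - <<'E'
from cell import r
import cv2,numpy as np
print(r.observe())
for n in ("top","scene"):
    p,d=r.camera(n); cv2.imwrite(f"pics/{n}0.png",p[:,:,::-1]); np.savez(f"{n}0.npz",p=p,d=d); print(r.camera_model(n))
E
```

```text
pics
{'clock': 0.0, 'joints': array([-1.3227994 ,  0.62935971,  0.03844248,  1.5183882 , -0.02703984,
        0.99632913, -0.02004705]), 'joint_vel': array([ 1.78301462e-03, -8.16281358e-04, -3.29835118e-04,  2.34329573e-03,
       -6.65097530e-04, -4.04391665e-04,  6.76488529e-05]), 'tau': array([ 1.13504284e-03, -5.63392997e+01,  1.22714102e+00, -1.93437016e+01,
        1.12896395e-02,  1.06587005e-02, -1.86386603e-05]), 'tcp_pos': array([0.20039671, 0.61764679, 0.22637386]), 'ee_rot': array([-0.9761339 ,  1.34312756,  0.97422345]), 'ft_force': array([-0.44581319, -0.1709307 ,  0.61116332]), 'wrist_torque': array([-0.01262009, -0.02071897,  0.02057634]), 'opening': 1.0012949494050514}
{'fov_y': 55.90121660679331, 'cx': 316.8694483463962, 'cy': 242.1990614716598, 'rvec': array([ 2.17775619, -2.14626612,  0.09002292]), 'tvec': array([0.13876839, 0.52440253, 0.96824114])}
{'fov_y': 51.33552102058014, 'cx': 323.9820477409296, 'cy': 243.51850704069503, 'rvec': array([ 2.04296214, -0.47982337,  0.26722516]), 'tvec': array([-0.38910289,  0.24528329,  0.7623294 ])}
```

View pics/top0.png

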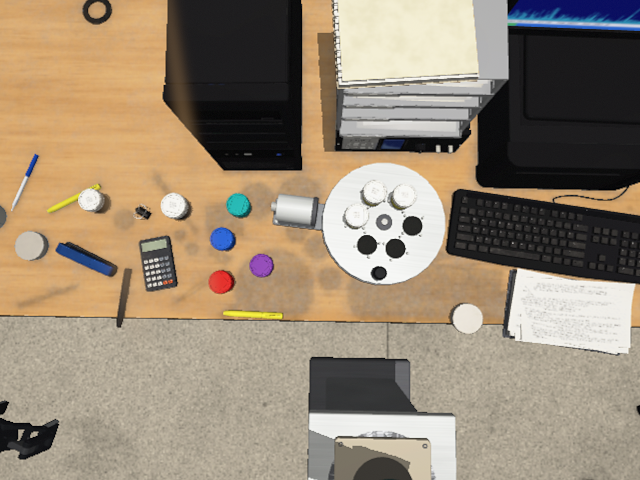

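View pics/scene0.png

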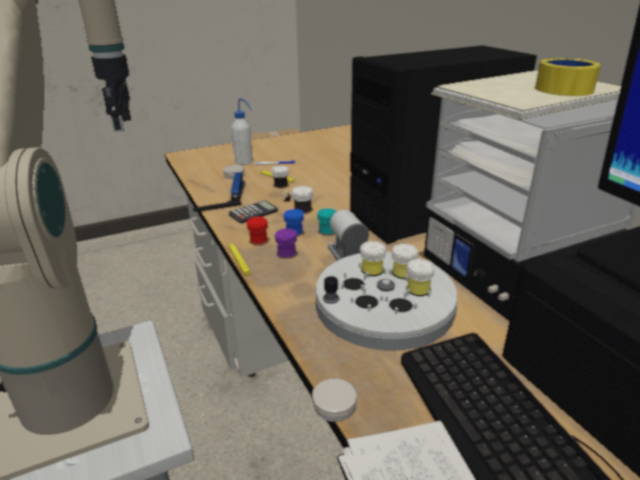

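Top view: stage centred near (384,222), the black knob near (379,273) on the robot side, detector at (297,211). pot_done is at (357,215), pot_next at (374,193) and pot_last at (404,196). All three are white-capped and yellow-bodied on the stage. The red, turquoise, blue and purple pots on the desk are look-alikes. Next I'll measure the axis and the knob.

```bash
cat > h.py <<'E'
import numpy as np, cv2
from scipy.spatial.transform import Rotation as R
def cast(m,uv,z,H=480):
    f=H/2/np.tan(np.radians(m['fov_y'])/2); Rw=R.from_rotvec(m['rvec']).as_matrix().T
    o=-Rw@m['tvec']; d=Rw@np.array([(uv[0]-m['cx'])/f,(uv[1]-m['cy'])/f,1.]); return o+d*(z-o[2])/d[2]
def proj(m,X):
    f=240/np.tan(np.radians(m['fov_y'])/2); c=R.from_rotvec(m['rvec']).apply(X)+m['tvec']; return c[...,:2]/c[...,2:]*f+[m['cx'],m['cy']]
def world(m,d):
    f=240/np.tan(np.radians(m['fov_y'])/2); v,u=np.mgrid[:480,:640]
    c=np.stack([(u-m['cx'])/f*d,(v-m['cy'])/f*d,d],-1); return (c-m['tvec'])@R.from_rotvec(m['rvec']).as_matrix()
E
python3 - <<'E'
from cell import r
from h import *
for n,win in (("top",(315,450,155,295)),("scene",(300,470,225,350))):
    D=np.load(n+"0.npz");p,d=D['p'],D['d'];m=r.camera_model(n);W=world(m,d)
    box=np.zeros(d.shape,bool);box[win[2]:win[3],win[0]:win[1]]=1
    dark=box&(p.max(2)<60)&(d>0)
    k=dark&(W[...,2]>.058)&(W[...,2]<.1)
    nn,l,s,c=cv2.connectedComponentsWithStats(k.astype(np.uint8))
    for i in range(1,nn):
        if s[i,4]>8:
            q=W[l==i];t=q[q[:,2]>np.percentile(q[:,2],60)];print(n,'knob',s[i],c[i].round(1),q.min(0).round(3),q.max(0).round(3),'top',t.mean(0).round(4),'cast.0855',cast(m,c[i],.0855).round(4))
    st=box&(d>0)&(abs(W[...,2]-.04)<.006)
    nn,l,s,c=cv2.connectedComponentsWithStats(st.astype(np.uint8));i=1+s[1:,4].argmax()
    ct=max(cv2.findContours((l==i).astype(np.uint8),0,1)[0],key=len)[:,0]
    P=np.array([cast(m,u,.04)[:2] for u in ct]);
    c2,rad=cv2.minEnclosingCircle(P.astype(np.float32))
    E=cv2.fitEllipse(P.astype(np.float32)); print(n,'stage',np.round(c2,4),rad,E,'z',np.median(W[st][:,2]))
    for cap in [(.086,.10)]:
        b=box&(W[...,2]>cap[0])&(W[...,2]<cap[1])&(d>0);nn,l,s,c=cv2.connectedComponentsWithStats(b.astype(np.uint8))
        for i in range(1,nn):
            if s[i,4]>40: print(n,'cap',s[i,4],c[i].round(1),cast(m,c[i],.094).round(4))
    cr=p[win[2]:win[3],win[0]:win[1]];cv2.imwrite(f"pics/{n}crop.png",cv2.resize(cr,None,fx=4 if n=="top" else 4,fy=4)[:,:,::-1])
o=r.observe();print(R.from_rotvec(o['ee_rot']).as_matrix().round(3))
E
```

```text
top knob [373 267  14  13 139] [378.9 272.9] [0.442 0.002 0.068] [0.468 0.029 0.09 ] top [0.4541 0.0159 0.0865] cast.0855 [0.455  0.0169 0.0855]
top stage [0.5662 0.0031] 0.13371451199054718 ((0.5663763880729675, 0.0030751614831387997), (0.26441797614097595, 0.2648232579231262), 21.906335830688477) z 0.04061988967372229
top cap 463 [374.1 191.7] [0.6224 0.0282 0.094 ]
top cap 466 [403.8 195.4] [ 0.6155 -0.0332  0.094 ]
top cap 462 [356.4 215.2] [0.5728 0.0646 0.094 ]
scene knob [425 225   4   8  18] [426.6 228.2] [0.731 0.099 0.068] [0.735 0.11  0.086] top [0.7338 0.1049 0.0839] cast.0855 [0.7245 0.0935 0.0855]
scene knob [341 239   6   7  20] [343.9 242.5] [0.551 0.147 0.058] [0.56  0.161 0.074] top [0.5561 0.1505 0.0694] cast.0855 [0.5378 0.1188 0.0855]
scene knob [451 238   5  20  41] [452.9 247.5] [0.727 0.007 0.058] [0.732 0.015 0.1  ] top [0.7297 0.0109 0.0917] cast.0855 [0.7217 0.0024 0.0855]
scene knob [467 252   3  17  32] [468.4 261.4] [ 0.726 -0.04   0.059] [ 0.732 -0.035  0.094] top [ 0.7289 -0.0372  0.083 ] cast.0855 [ 0.7141 -0.053   0.0855]
scene knob [325 277  12  18 172] [330.5 285. ] [ 0.44  -0.002  0.059] [0.461 0.02  0.087] top [0.4519 0.0086 0.0844] cast.0855 [ 0.4446 -0.0053  0.0855]
scene stage [ 0.5621 -0.0015] 0.13702987134456635 ((0.5489961504936218, -0.008613105863332748), (0.24653340876102448, 0.26011550426483154), 36.73228454589844) z 0.04028607308283959
scene cap 170 [351.5 228.6] [0.5729 0.1509 0.094 ]
scene cap 264 [449.9 238.8] [0.7286 0.0218 0.094 ]
scene cap 335 [372.2 249.1] [0.5676 0.0575 0.094 ]
scene cap 750 [412.5 260.1] [ 0.6136 -0.0124  0.094 ]
[[-0.001 -0.951  0.309]
 [-0.002  0.309  0.951]
 [-1.    -0.    -0.002]]
```

View pics/topcrop.png

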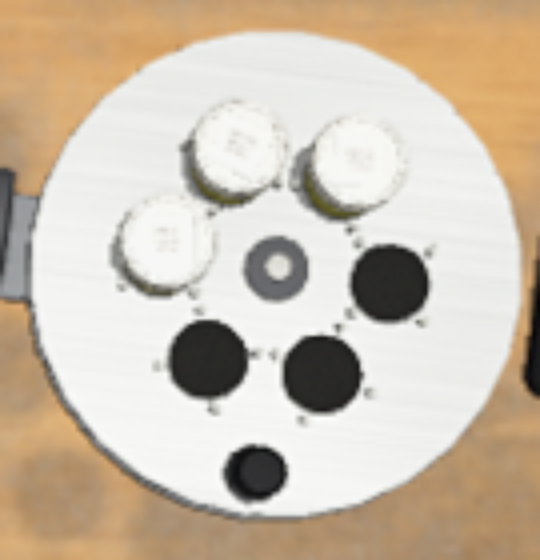

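```bash
cat >> h.py <<'E'
AX=np.array([.566,.003])
def plan(x,y,z,yaw):
    from cell import r
    o=r.observe();M=R.from_rotvec(o['ee_rot']).as_matrix();p=o['tcp_pos']
    d=M.T@(np.array([x,y,z])-p)*1000; cur=np.degrees(np.arctan2(M[1,2],M[0,2]))
    s=-np.radians((yaw-cur+180)%360-180)
    print('t',round(o['clock'],2),'pos',p.round(4),'yaw',cur.round(1),'tilt',M[2].round(3),'F',o['ft_force'].round(1),'op',round(o['opening'],3),'j7',o['joints'][6].round(2));print('delta',d.round(1),'spin',s.round(3))
def arc(th,z,rad=.112,th0=173.7,dyaw=0,off=0):
    # knob at stage angle th (rad); off = tool ahead along tangent, m; yaw = jaw z pointing along tangent
    a=np.radians(th0)+th; e=np.array([np.cos(a),np.sin(a)]);t=np.array([-e[1],e[0]])
    q=AX+rad*e+off*t; plan(q[0],q[1],z,np.degrees(a)+90+dyaw)
E
python3 -c "
from h import *
arc(0,.226)"
```

```text
t 0.1 pos [0.2004 0.6177 0.2265] yaw 72.0 tilt [-1.    -0.    -0.002] F [-0.1  0.6  0.2] op 1.001 j7 -0.02
delta [   1.3 -427.8 -494.5] spin 2.938
```

Emit:
carry_out(deltas=[[0.7,[0,-17,-20],0.12],[0.7,[0,-38,-45],0.24],[0.7,[0,-60,-70],0.36],[0.7,[0,-82,-95],0.48],[0.7,[0,-105,-120],0.6]], squeeze=50)

```text
clock: 0.52
tcp_pos: [0.2633, 0.4695, 0.2263]
ee_rot: [-0.512, 1.512, 0.509]
ft_force: [0.6, 0.6, -0.6]
opening: 0.701
```

```bash
python3 -c "
from h import *
arc(0,.2)"
```

```text
t 0.52 pos [0.2633 0.4695 0.2263] yaw 37.3 tilt [-1.    -0.001 -0.002] F [ 0.6  0.6 -0.6] op 0.701 j7 -0.33
delta [  27.2 -477.2 -123.2] spin 2.332
```

Emit:
carry_out(deltas=[[0.7,[2,-26,-7],0.12],[0.7,[4,-52,-14],0.24],[0.7,[6,-79,-20],0.36],[0.7,[8,-106,-27],0.48],[0.7,[10,-132,-34],0.6]])

```text
clock: 0.93
tcp_pos: [0.3165, 0.3424, 0.2164]
ee_rot: [-0.038, 1.572, 0.034]
ft_force: [0.7, -0.3, 0.2]
opening: 0.7
```

```bash
python3 -c "
from h import *
arc(0,.2)"
```

```text
t 0.93 pos [0.3165 0.3424 0.2164] yaw 2.6 tilt [-1.    -0.002 -0.001] F [ 0.7 -0.3  0.2] op 0.7 j7 -0.6
delta [  17.1 -333.   123.1] spin 1.726
```

Emit:
carry_out(deltas=[[0.7,[2,-24,9],0.12],[0.7,[4,-48,18],0.24],[0.7,[6,-72,27],0.36],[0.7,[8,-96,36],0.48],[0.7,[10,-120,45],0.6]])

```text
clock: 1.35
tcp_pos: [0.367, 0.2233, 0.2065]
ee_rot: [0.437, 1.527, -0.441]
ft_force: [0.6, 0.5, 0.6]
opening: 0.699
```

```bash
python3 -c "
from h import *
arc(0,.2)"
```

```text
t 1.35 pos [0.367  0.2233 0.2065] yaw -32.1 tilt [-1.    -0.003  0.   ] F [0.6 0.5 0.6] op 0.699 j7 -0.8
delta [   6.9 -129.7  184.8] spin 1.121
```

Emit:
carry_out(deltas=[[0.7,[2,-14,20],0.12],[0.7,[3,-28,40],0.24],[0.7,[4,-43,62],0.36],[0.7,[5,-57,82],0.48],[0.7,[6,-71,102],0.6]])

```text
clock: 1.77
tcp_pos: [0.4159, 0.1078, 0.2006]
ee_rot: [0.904, 1.374, -0.909]
ft_force: [0.1, -0.1, -0.5]
opening: 0.702
```

```bash
python3 -c "
from h import *
arc(0,.2)"
```

```text
t 1.77 pos [0.4159 0.1078 0.2006] yaw -66.8 tilt [-1.    -0.003  0.002] F [ 0.1 -0.1 -0.5] op 0.702 j7 -0.98
delta [  0.8  -0.8 100.4] spin 0.515
```

Emit:
carry_out(deltas=[[0.7,[0,0,24],0.12],[0.7,[0,0,48],0.24],[0.7,[0,0,72],0.36],[0.7,[0,0,94],0.46],[0.7,[1,-1,100],0.515]])

```text
clock: 2.18
tcp_pos: [0.4559, 0.0119, 0.2002]
ee_rot: [1.293, 1.146, -1.298]
ft_force: [0.3, -0.3, -0.4]
opening: 0.7
```

```bash
python3 - <<'E'
from h import *
from cell import r
arc(0,.079)
m=r.camera_model("wrist");p,d=r.camera("wrist");W=world(m,d)
cv2.imwrite("pics/w1.png",p[:,:,::-1])
k=(p.max(2)<70)&(d>0)&(W[...,2]>.062)&(W[...,2]<.1)
nn,l,s,c=cv2.connectedComponentsWithStats(k.astype(np.uint8))
for i in range(1,nn):
    if s[i,4]>200:
        q=W[l==i];t=q[q[:,2]>np.percentile(q[:,2],90)-.003];print(s[i],c[i].round(0),q.min(0).round(3),q.max(0).round(3),((t.min(0)+t.max(0))/2).round(4))
E
```

```text
t 2.18 pos [0.4559 0.0119 0.2002] yaw -96.8 tilt [-1.     0.001  0.005] F [ 0.3 -0.3 -0.4] op 0.7 j7 -1.16
delta [121.1  -1.8  -3.8] spin -0.009
[  61   11   50  103 3221] [86. 62.] [0.55  0.143 0.062] [0.61  0.158 0.1  ] [0.5791 0.1503 0.0959]
[ 302  207   37   41 1227] [320. 227.] [0.441 0.001 0.063] [0.467 0.028 0.087] [0.4536 0.0146 0.0848]
```

View pics/w1.png

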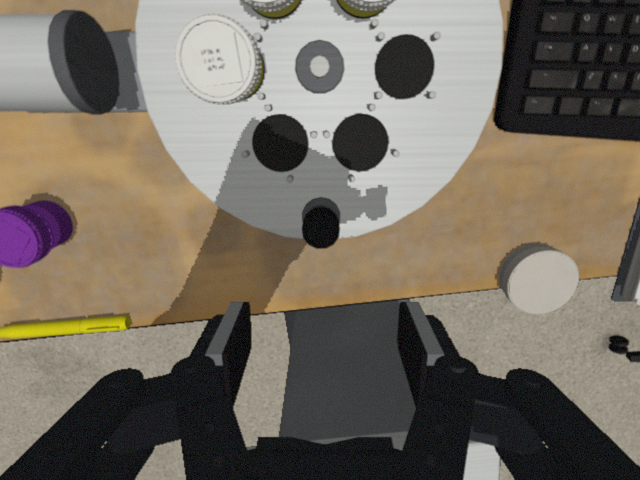

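The wrist view shows the knob at (320,227), centred between the open fingers. That gives (0.454, 0.015), which agrees with the top view within 1–2 mm. I'll descend over it.

Emit:
carry_out(deltas=[[0.65,[28,-1,-3.5],0],[0.65,[58,-2,-3.5],0],[0.65,[88,-2,-3.5],0],[0.65,[112,-2,-3.5],0],[0.65,[121,-2,-3.5],-0.005]])

```text
clock: 2.65
tcp_pos: [0.4514, 0.0163, 0.0759]
ee_rot: [1.285, 1.154, -1.298]
ft_force: [0.3, -0.6, 0.5]
opening: 0.65
```

```bash
python3 -c "
from h import *
arc(0,.079)"
```

```text
t 2.65 pos [0.4514 0.0163 0.0759] yaw -96.4 tilt [-1.    -0.005  0.005] F [ 0.3 -0.6  0.5] op 0.65 j7 -0.93
delta [-3.1  3.4  0.7] spin -0.002
```

Emit:
carry_out(deltas=[[0.5,[-2,3,0.7],0],[0.4,[-2,3,0.7],0],[0.3,[-2,3,0.7],0],[0.2,[-2,3,0.7],0],[0.2,[-2,3,0.7],0]], squeeze=50)

```text
clock: 3.07
tcp_pos: [0.4556, 0.0153, 0.0808]
ee_rot: [1.289, 1.153, -1.294]
ft_force: [-4.2, 0.6, 27.0]
opening: 0.202
```

```bash
python3 -c "
from h import *
arc(0,.092)"
```

```text
t 3.07 pos [0.4556 0.0153 0.0808] yaw -96.4 tilt [-1.    -0.001  0.003] F [-4.2  0.6 27. ] op 0.202 j7 -0.93
delta [-11.2  -0.9   0.1] spin -0.003
```

```bash
python3 - <<'E'
from cell import r
import cv2,numpy as np
a,_=r.camera("wrist");b,_=r.camera("scene");t,_=r.camera("top")
b=cv2.resize(b[220:340,270:430],None,fx=4,fy=4);a=cv2.resize(a,(320,240))
out=np.zeros((480,960,3),np.uint8);out[:,:640]=b;out[:240,640:]=a;out[240:,640:]=cv2.resize(t[230:300,330:423],(320,240))
cv2.imwrite("pics/g1.png",cv2.resize(out,(800,400))[:,:,::-1]);print(r.finger_overhang,r.observe()['ft_force'],r.observe()['opening'])
E
```

```text
0.017 [-4.0856076   0.48825156 23.36077802] 0.19917809909020373
```

View pics/g1.png

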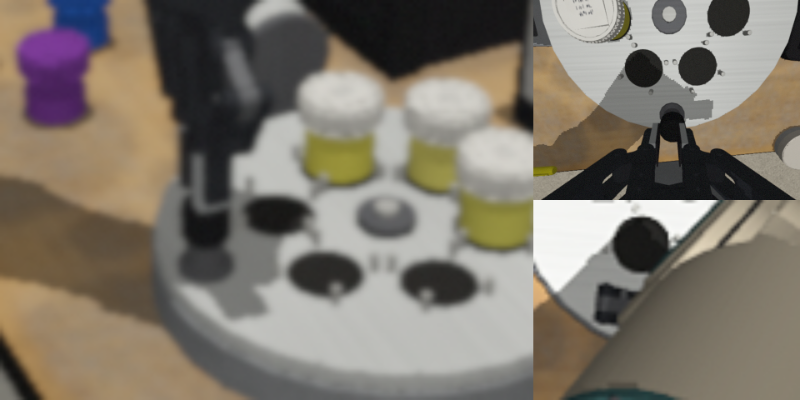

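```bash
python3 - <<'E'
from cell import r
from h import *
o=r.observe();m=r.camera_model("wrist");p,d=r.camera("wrist");W=world(m,d)
M=R.from_rotvec(o['ee_rot']).as_matrix();t=o['tcp_pos'];print('cam',-R.from_rotvec(m['rvec']).as_matrix().T@m['tvec'],t)
for a in (-.02,0,.017): print('proj tcp+',a,proj(m,t+M[:,0]*a).round(0))
print('proj knob top z.0855,.0965', proj(m,np.array([[.454,.015,.0855],[.454,.015,.0965]])).round(0))
g=p[220:400,240:400];cv2.imwrite("pics/w2.png",cv2.resize(g,None,fx=3.3,fy=3.3)[:,:,::-1])
for v in range(230,400,10): print(v,[tuple((W[v,u]*1000).round().astype(int)) for u in (310,318,326)])
E
```

```text
cam [0.5366274  0.00656727 0.22727929] [0.45558071 0.01530555 0.08083075]
proj tcp+ -0.02 [324. 334.]
proj tcp+ 0 [324. 308.]
proj tcp+ 0.017 [324. 290.]
proj knob top z.0855,.0965 [[325. 316.]
 [325. 331.]]
230 [(np.int64(478), np.int64(20), np.int64(40)), (np.int64(478), np.int64(16), np.int64(40)), (np.int64(477), np.int64(12), np.int64(40))]
240 [(np.int64(473), np.int64(21), np.int64(41)), (np.int64(473), np.int64(16), np.int64(41)), (np.int64(472), np.int64(12), np.int64(40))]
250 [(np.int64(467), np.int64(21), np.int64(40)), (np.int64(467), np.int64(17), np.int64(40)), (np.int64(468), np.int64(13), np.int64(43))]
260 [(np.int64(463), np.int64(22), np.int64(43)), (np.int64(463), np.int64(18), np.int64(44)), (np.int64(463), np.int64(13), np.int64(46))]
270 [(np.int64(458), np.int64(22), np.int64(45)), (np.int64(461), np.int64(18), np.int64(52)), (np.int64(466), np.int64(13), np.int64(64))]
280 [(np.int64(462), np.int64(21), np.int64(65)), (np.int64(465), np.int64(17), np.int64(72)), (np.int64(466), np.int64(13), np.int64(76))]
290 [(np.int64(462), np.int64(21), np.int64(75)), (n
[... 782 characters left out ...]
))]
350 [(np.int64(379), np.int64(33), np.int64(0)), (np.int64(379), np.int64(28), np.int64(1)), (np.int64(378), np.int64(23), np.int64(0))]
360 [(np.int64(371), np.int64(35), np.int64(-1)), (np.int64(370), np.int64(29), np.int64(0)), (np.int64(370), np.int64(23), np.int64(0))]
370 [(np.int64(362), np.int64(36), np.int64(-1)), (np.int64(363), np.int64(30), np.int64(1)), (np.int64(361), np.int64(24), np.int64(-1))]
380 [(np.int64(354), np.int64(37), np.int64(0)), (np.int64(354), np.int64(31), np.int64(0)), (np.int64(353), np.int64(25), np.int64(0))]
390 [(np.int64(108), np.int64(76), np.int64(-283)), (np.int64(109), np.int64(63), np.int64(-280)), (np.int64(108), np.int64(50), np.int64(-279))]
```

View pics/w2.png

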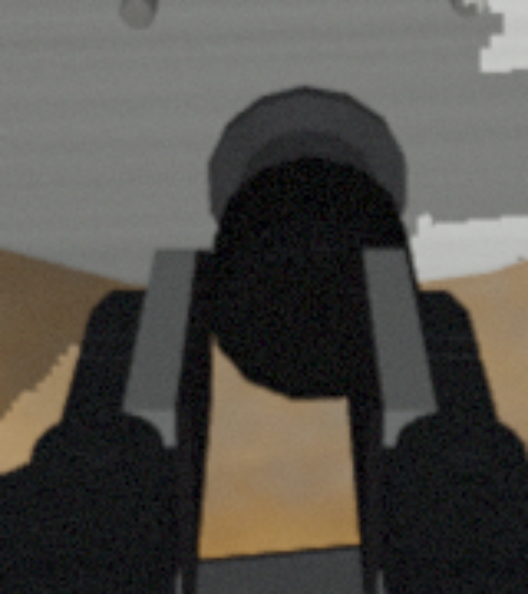

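```bash
python3 - <<'E'
from cell import r
from h import *
o=r.observe();m=r.camera_model("wrist");p,d=r.camera("wrist");W=world(m,d)
for v in range(290,350,6): print(v,[tuple((W[v,u]*1000).round().astype(int).tolist()) for u in (284,292,298,302,354,360,364)])
E
```

```text
290 [(446, 38, 40), (445, 34, 40), (445, 31, 40), (445, 28, 41), (463, 2, 81), (459, -1, 75), (441, -5, 39)]
296 [(442, 39, 39), (466, 27, 87), (466, 25, 89), (466, 23, 89), (464, 2, 89), (464, 0, 89), (454, -3, 72)]
302 [(537, 7, 227), (467, 27, 94), (466, 24, 94), (466, 23, 94), (463, 3, 93), (463, 0, 93), (457, -2, 82)]
308 [(463, 31, 91), (467, 26, 99), (466, 24, 98), (466, 23, 97), (464, 3, 98), (464, 1, 98), (463, -1, 98)]
314 [(467, 29, 104), (467, 26, 104), (467, 24, 103), (464, 23, 99), (464, 3, 103), (464, 1, 103), (464, 0, 103)]
320 [(467, 28, 107), (466, 26, 107), (466, 24, 107), (461, 23, 99), (464, 4, 107), (464, 2, 108), (464, 0, 107)]
326 [(467, 28, 111), (466, 25, 110), (466, 23, 111), (459, 23, 99), (464, 4, 111), (465, 2, 113), (464, 1, 111)]
332 [(467, 28, 116), (467, 25, 115), (467, 23, 115), (457, 24, 101), (464, 4, 114), (464, 2, 115), (463, 1, 114)]
338 [(467, 27, 118), (467, 25, 119), (466, 23, 119), (455, 24, 102), (465, 5, 119), (464, 3, 119), (464, 1, 118)]
344 [(466, 27, 121), (467, 24, 123), (466, 23, 122), (453, 24, 102), (464, 5, 121), (464, 3, 121), (464, 2, 122)]
```

The fingertips (seen at z≈86 mm) are resting on top of the knob, so they reach less far than I assumed. I'll raise, reopen and measure the real tip height.

Emit:
carry_out(deltas=[[0.2,[-10,0,0],0],[0.3,[-20,0,0],0],[0.45,[-20,0,0],0],[0.45,[-20,0,0],0],[0.45,[-20,0,0],0]])

```text
clock: 3.73
tcp_pos: [0.4557, 0.0158, 0.1009]
ee_rot: [1.289, 1.153, -1.292]
ft_force: [-0.1, -0.5, 0.2]
opening: 0.454
```

```bash
cat > tip.py <<'E'
from cell import r
from h import *
o=r.observe();m=r.camera_model("wrist");p,d=r.camera("wrist");W=world(m,d);M=R.from_rotvec(o['ee_rot']).as_matrix()
T=(W-o['tcp_pos'])@M*1000   # tool frame, mm
f=(abs(T[...,1])<25)&(abs(T[...,2])<60)&(d>0)&(d<.25)
print(o['clock'],o['tcp_pos'],o['opening'],o['ft_force'].round(1))
for s in (-1,1):
    q=T[f&(np.sign(T[...,2])==s)&(W[...,2]>.06)]; q=q[q[:,0]>-40]
    far=q[abs(q[:,2])>15]
    if len(far): print(s,'tip x',np.percentile(far[:,0],[90,99,100]).round(1),'y',np.percentile(far[:,1],[1,50,99]).round(1),'|z|',np.percentile(abs(far[:,2]),[1,50,99]).round(1))
k=(p.max(2)<60)&(d>0)&(abs(W[...,2]-.085)<.004+0.014*0)&(abs(T[...,2])<20)&(abs(T[...,1])<25)
print('knobtop',np.median(W[k],0).round(4),k.sum())
E
python3 tip.py
```

```text
3.7333 [0.45570737 0.01582489 0.10094749] 0.45405459139737053 [-0.1 -0.5  0.2]
-1 tip x [-13.2  -7.4  -4.4] y [-11.4   6.   10.3] |z| [18.9 21.7 32.4]
1 tip x [15.5 30.  37.6] y [-11.4   5.9  10.4] |z| [15.3 21.  32.7]
knobtop [0.4549 0.0109 0.0846] 2263
```

Emit:
carry_out(deltas=[[0.5,[8,1,0],0],[0.5,[18,2,0],0],[0.5,[28,2,0],0],[0.5,[36,2,0],0],[0.5,[40,2,0],0]])

```text
clock: 4.2
tcp_pos: [0.4566, 0.0153, 0.0591]
ee_rot: [1.287, 1.155, -1.295]
ft_force: [-0.4, 0.3, 0.5]
opening: 0.498
```

```bash
python3 tip.py
```

```text
4.2 [0.45657643 0.01531547 0.05913198] 0.4983857506503957 [-0.4  0.3  0.5]
-1 tip x [-13.3  -7.5  -5. ] y [-11.6   6.   10.4] |z| [21.  23.4 34.6]
1 tip x [-13.   -6.7  -4.2] y [-11.3   5.8  10.4] |z| [15.2 22.3 34.8]
knobtop [0.4555 0.0108 0.0847] 3489
```

Emit:
carry_out(deltas=[[0.4,[0,0,0],0],[0.35,[0,0,0],0],[0.3,[0,0,0],0],[0.25,[0,0,0],0],[0.25,[0,0,0],0]], squeeze=50)

```text
clock: 4.67
tcp_pos: [0.4564, 0.0149, 0.0593]
ee_rot: [1.287, 1.154, -1.296]
ft_force: [-2.4, -3.0, 0.6]
opening: 0.304
```

```bash
python3 tip.py
```

```text
4.6667 [0.45636836 0.01486806 0.05931963] 0.3042485111821911 [-2.4 -3.   0.6]
-1 tip x [-13.3  -8.6  -6.6] y [ 5.   6.5 10.4] |z| [15.1 20.6 26.3]
1 tip x [-13.3  -8.7  -6.6] y [ 5.1  9.  10.5] |z| [15.1 19.7 26.6]
knobtop [0.4562 0.0149 0.0847] 3811
```

Emit:
carry_out(deltas=[[0.25,[-3,0,0],0],[0.25,[-6,0,0],0],[0.25,[-9,0,0],0],[0.25,[-12,0,0],0],[0.25,[-14.5,0,0],0]], squeeze=60)

```text
clock: 5.13
tcp_pos: [0.4563, 0.0149, 0.0738]
ee_rot: [1.287, 1.154, -1.296]
ft_force: [0.1, -2.6, -12.4]
opening: 0.303
```

```bash
sed -i 's/-.085)<.004+0.014\*0/-.092)<.012/' tip.py; python3 tip.py; python3 -c "
from h import *
for a in (0,.12,.24): arc(a,.073,rad=.111)"
```

```text
5.1333 [0.45630633 0.01488111 0.07382249] 0.3026156758345996 [  0.1  -2.6 -12.4]
-1 tip x [-13.1  -8.6  -6.4] y [ 4.9  6.4 10.4] |z| [15.1 20.5 26.2]
1 tip x [-13.2  -8.5  -7.1] y [ 5.   6.5 10.5] |z| [15.1 20.7 26.4]
knobtop [0.4598 0.0146 0.0986] 5316
t 5.18 pos [0.4563 0.0149 0.0742] yaw -96.4 tilt [-1.    -0.003  0.004] F [  0.2  -2.  -10.1] op 0.298 j7 -0.92
delta [ 1.2 -0.7 -0.2] spin -0.003
t 5.18 pos [0.4563 0.0149 0.0742] yaw -96.4 tilt [-1.    -0.003  0.004] F [  0.2  -2.  -10.1] op 0.298 j7 -0.92
delta [ 1.2  0.1 13.1] spin -0.123
t 5.18 pos [0.4563 0.0149 0.0742] yaw -96.4 tilt [-1.    -0.003  0.004] F [  0.2  -2.  -10.1] op 0.298 j7 -0.92
delta [ 1.3  2.6 26.2] spin -0.243
```

```bash
sed -i 's/^AX=.*/AX=np.array([.5675,.003])/; s/rad=.112,th0=173.7/rad=.1118,th0=173.9/' h.py; python3 -c "
from h import *
for a in (.04,.1,.16,.22,.29): arc(a,.0738)" | grep delta
```

```text
delta [0.4 0.1 4.5] spin -0.046
delta [ 0.4  0.6 11.2] spin -0.106
delta [ 0.4  1.5 17.8] spin -0.166
delta [ 0.4  2.8 24.4] spin -0.226
delta [ 0.5  4.9 32. ] spin -0.296
```

Emit:
carry_out(deltas=[[0.25,[0.3,0.1,4.5],-0.045],[0.25,[0.3,0.6,11.2],-0.105],[0.25,[0.3,1.5,17.8],-0.165],[0.25,[0.3,2.8,24.4],-0.225],[0.25,[0.3,4.9,32],-0.295]])

```text
clock: 5.6
tcp_pos: [0.4573, -0.0172, 0.0739]
ee_rot: [1.067, 1.293, -1.076]
ft_force: [1.2, -0.5, -11.9]
opening: 0.299
```

```bash
python3 tip.py; python3 -c "
from h import *
for a in (.29,.35,.42,.49,.56,.63): arc(a,.0738)"
```

```text
5.6 [ 0.45729047 -0.0172295   0.07391422] 0.29920499443039694 [  1.2  -0.5 -11.9]
-1 tip x [-13.2  -8.6  -7. ] y [ 5.   6.8 10.5] |z| [15.1 20.6 26.5]
1 tip x [-13.2  -8.9  -7.4] y [ 5.1  6.4 10.5] |z| [15.1 20.6 26.2]
knobtop [ 0.4607 -0.0166  0.0986] 5309
t 5.65 pos [ 0.4577 -0.0193  0.0742] yaw -79.3 tilt [-1.    -0.004  0.004] F [  0.3  -1.4 -11.6] op 0.296 j7 -0.65
delta [ 0.4  0.3 -1.9] spin 0.004
t 5.65 pos [ 0.4577 -0.0193  0.0742] yaw -79.3 tilt [-1.    -0.004  0.004] F [  0.3  -1.4 -11.6] op 0.296 j7 -0.65
delta [0.4 0.4 4.8] spin -0.056
t 5.65 pos [ 0.4577 -0.0193  0.0742] yaw -79.3 tilt [-1.    -0.004  0.004] F [  0.3  -1.4 -11.6] op 0.296 j7 -0.65
delta [ 0.4  1.1 12.6] spin -0.126
t 5.65 pos [ 0.4577 -0.0193  0.0742] yaw -79.3 tilt [-1.    -0.004  0.004] F [  0.3  -1.4 -11.6] op 0.296 j7 -0.65
delta [ 0.4  2.4 20.3] spin -0.196
t 5.65 pos [ 0.4577 -0.0193  0.0742] yaw -79.3 tilt [-1.    -0.004  0.004] F [  0.3  -1.4 -11.6] op 0.296 j7 -0.65
delta [ 0.5  4.2 28. ] spin -0.266
t 5.65 pos [ 0.4577 -0.0193  0.0742] yaw -79.3 tilt [-1.    -0.004  0.004] F [  0.3  -1.4 -11.6] op 0.296 j7 -0.65
delta [ 0.5  6.5 35.4] spin -0.336
```

Emit:
carry_out(deltas=[[0.25,[0.3,0.4,5],-0.055],[0.25,[0.3,1.1,12.6],-0.125],[0.25,[0.3,2.4,20.3],-0.195],[0.25,[0.3,4.2,28],-0.265],[0.25,[0.3,6.5,35.4],-0.335]])

```text
clock: 6.07
tcp_pos: [0.4701, -0.0524, 0.0738]
ee_rot: [0.811, 1.415, -0.82]
ft_force: [0.1, -0.1, -12.1]
opening: 0.302
```

```bash
python3 tip.py; python3 -c "
from h import *
for a in (.63,.7): arc(a,.0738)"
```

```text
6.0667 [ 0.47008892 -0.05242429  0.07382977] 0.30175787808173343 [  0.1  -0.1 -12.1]
-1 tip x [-13.1  -8.6  -7. ] y [ 5.2  9.3 10.6] |z| [15.1 19.8 26.8]
1 tip x [-13.4  -8.8  -6.8] y [ 5.3  6.6 10.7] |z| [15.1 20.3 25.8]
knobtop [ 0.4721 -0.0508  0.0985] 5287
t 6.12 pos [ 0.4711 -0.0542  0.074 ] yaw -59.8 tilt [-1.    -0.006  0.003] F [  0.3  -2.3 -11.3] op 0.297 j7 -0.39
delta [ 0.2  0.3 -1.3] spin 0.003
t 6.12 pos [ 0.4711 -0.0542  0.074 ] yaw -59.8 tilt [-1.    -0.006  0.003] F [  0.3  -2.3 -11.3] op 0.297 j7 -0.39
delta [0.3 0.5 6.5] spin -0.067
```

Emit:
carry_out(deltas=[[0.25,[1.5,0,0],0],[0.25,[3,0,0],0],[0.36,[3,0,0],0],[0.36,[6,0,0],0],[0.36,[11,0,0],0]])

```text
clock: 6.53
tcp_pos: [0.4721, -0.054, 0.0637]
ee_rot: [0.809, 1.412, -0.817]
ft_force: [0.1, 0.0, 0.0]
opening: 0.356
```

```bash
python3 tip.py; python3 -c "
from h import *
for a in (.64,.67,.7,.73,.76): arc(a,.063)"
```

```text
6.5333 [ 0.47212514 -0.05397792  0.06371256] 0.3559252610492695 [0.1 0.  0. ]
-1 tip x [-13.2  -7.4  -4.5] y [-10.6   6.5  10.6] |z| [15.3 19.3 29.3]
1 tip x [-13.6  -9.1  -5.1] y [ 5.1  9.7 10.7] |z| [15.  20.5 28.3]
knobtop [ 0.4725 -0.0518  0.0945] 5927
t 6.58 pos [ 0.4714 -0.0539  0.0627] yaw -59.8 tilt [-1.    -0.005  0.003] F [-0.6 -0.1 -1.3] op 0.361 j7 -0.37
delta [-0.3 -0.1 -0.2] spin -0.007
t 6.58 pos [ 0.4714 -0.0539  0.0627] yaw -59.8 tilt [-1.    -0.005  0.003] F [-0.6 -0.1 -1.3] op 0.361 j7 -0.37
delta [-0.3 -0.   3.2] spin -0.037
t 6.58 pos [ 0.4714 -0.0539  0.0627] yaw -59.8 tilt [-1.    -0.005  0.003] F [-0.6 -0.1 -1.3] op 0.361 j7 -0.37
delta [-0.3  0.1  6.5] spin -0.067
t 6.58 pos [ 0.4714 -0.0539  0.0627] yaw -59.8 tilt [-1.    -0.005  0.003] F [-0.6 -0.1 -1.3] op 0.361 j7 -0.37
delta [-0.3  0.4  9.9] spin -0.097
t 6.58 pos [ 0.4714 -0.0539  0.0627] yaw -59.8 tilt [-1.    -0.005  0.003] F [-0.6 -0.1 -1.3] op 0.361 j7 -0.37
delta [-0.3  0.8 13.2] spin -0.127
```

Emit:
carry_out(deltas=[[0.36,[0,0,2.6],-0.025],[0.36,[0,0,5.2],-0.05],[0.36,[0,0.2,7.9],-0.08],[0.36,[0,0.5,10.5],-0.105],[0.36,[0,0.8,13.2],-0.13]])

```text
clock: 7.0
tcp_pos: [0.4764, -0.0606, 0.0624]
ee_rot: [0.709, 1.46, -0.712]
ft_force: [-2.9, 9.4, 1.2]
opening: 0.36
```

```bash
cat > st.py <<'E'
import sys
from cell import r
from h import *
o=r.observe();m=r.camera_model("wrist");p,d=r.camera("wrist");W=world(m,d);M=R.from_rotvec(o['ee_rot']).as_matrix()
T=(W-o['tcp_pos'])@M*1000
k=(p.max(2)<60)&(d>0)&(abs(T[...,2])<11)&(abs(T[...,1])<8)&(T[...,0]>-45)&(W[...,2]>.078)
q=W[k];v=o['tcp_pos'][:2]-AX
print('knob top z',np.median(q[:,2]).round(4),'xy',np.median(q,0)[:2].round(4),'lat mm',np.percentile(T[k][:,2],[2,50,98]).round(1),'F tool',(M.T@o['ft_force']).round(1),'tcp stage ang',((np.arctan2(v[1],v[0])-np.radians(173.9))%(2*np.pi)).round(3),'rad',np.linalg.norm(v).round(4))
th=(np.arctan2(v[1],v[0])-np.radians(173.9))%(2*np.pi)
arc(th+float(sys.argv[1]),.063)
E
python3 st.py .027
```

```text
knob top z 0.0947 xy [ 0.4773 -0.0601] lat mm [-10.7   0.2  10. ] F tool [-1.2  3.5 -9.2] tcp stage ang 0.716 rad 0.1111
t 7.05 pos [ 0.477  -0.0617  0.0625] yaw -52.1 tilt [-1.    -0.005 -0.005] F [-1.3  4.1  0.1] op 0.363 j7 -0.28
delta [-0.5 -0.6  1.7] spin 0.026
```

Emit:
carry_out(deltas=[[0.36,[-0.5,-0.5,2],0],[0.36,[-0.5,-0.5,4],0],[0.36,[-0.5,-0.4,6],-0.02],[0.36,[-0.5,-0.2,7.5],-0.04],[0.36,[-0.5,0,7.5],-0.05]])

```text
clock: 7.47
tcp_pos: [0.4802, -0.0659, 0.0628]
ee_rot: [0.669, 1.477, -0.671]
ft_force: [-2.9, 5.7, 4.7]
opening: 0.359
```

```bash
python3 st.py .027
```

```text
knob top z 0.0944 xy [ 0.4811 -0.0655] lat mm [-10.7   0.2  10.1] F tool [-4.6  1.5 -6.2] tcp stage ang 0.775 rad 0.1112
t 7.52 pos [ 0.4803 -0.0661  0.0629] yaw -49.1 tilt [-1.    -0.006 -0.009] F [-3.7  4.   4.4] op 0.359 j7 -0.24
delta [-0.1 -0.6  2.8] spin 0.019
```

Emit:
carry_out(deltas=[[0.36,[0,-0.3,1.2],0],[0.36,[0,-0.5,2.4],0],[0.36,[0,-0.5,3.6],0],[0.36,[0,-0.5,3.6],0],[0.36,[0,-0.5,3.6],0]])

```text
clock: 7.93
tcp_pos: [0.4808, -0.0672, 0.0629]
ee_rot: [0.67, 1.481, -0.669]
ft_force: [-3.5, 7.5, 4.2]
opening: 0.363
```

```bash
python3 st.py .027
```

```text
knob top z 0.0947 xy [ 0.4818 -0.0669] lat mm [-10.7   0.2  10.1] F tool [-4.1  2.3 -8. ] tcp stage ang 0.787 rad 0.1115
t 7.98 pos [ 0.4808 -0.0672  0.0629] yaw -49.0 tilt [-1.    -0.006 -0.014] F [-4.   5.9  4.9] op 0.357 j7 -0.24
delta [-0.2 -0.3  3. ] spin 0.008
```

Emit:
carry_out(deltas=[[0.36,[0,-0.2,2],-0.01],[0.36,[0,-0.3,3.5],-0.02],[0.36,[0,-0.3,5],-0.02],[0.36,[0,-0.3,5],-0.02],[0.36,[0,-0.3,5],-0.02]])

```text
clock: 8.4
tcp_pos: [0.4823, -0.069, 0.0628]
ee_rot: [0.655, 1.491, -0.651]
ft_force: [-3.7, 6.5, 4.5]
opening: 0.362
```

```bash
python3 st.py .027
```

```text
knob top z 0.0947 xy [ 0.4833 -0.069 ] lat mm [-10.7   0.2  10.1] F tool [-4.4  1.6 -7.4] tcp stage ang 0.808 rad 0.1116
t 8.45 pos [ 0.4824 -0.0692  0.0628] yaw -47.8 tilt [-1.    -0.006 -0.019] F [-3.4  6.6  5.2] op 0.358 j7 -0.22
delta [-0.2 -0.3  2.8] spin 0.008
```

Emit:
carry_out(deltas=[[0.36,[0,-0.2,2],-0.01],[0.36,[0,-0.3,4],-0.02],[0.36,[0,-0.3,5.7],-0.02],[0.36,[0,-0.3,5.7],-0.02],[0.36,[0,-0.3,5.7],-0.02]])

```text
clock: 8.87
tcp_pos: [0.4845, -0.0717, 0.0627]
ee_rot: [0.641, 1.5, -0.634]
ft_force: [-2.8, 6.3, 4.8]
opening: 0.364
```

```bash
python3 st.py .027
```

```text
knob top z 0.0947 xy [ 0.4856 -0.0717] lat mm [-10.7   0.2  10.1] F tool [-4.6  2.3 -6.6] tcp stage ang 0.839 rad 0.1117
t 8.92 pos [ 0.4846 -0.0718  0.0627] yaw -46.6 tilt [-1.    -0.005 -0.023] F [-1.8  6.7  4.3] op 0.359 j7 -0.2
delta [-0.3 -0.1  2.9] spin -0.002
```

Emit:
carry_out(deltas=[[0.36,[0,-0.1,2],-0.01],[0.36,[0,-0.1,4],-0.02],[0.36,[0,0,5.5],-0.03],[0.36,[0,0,5.5],-0.03],[0.36,[0,0,5.5],-0.03]])

```text
clock: 9.33
tcp_pos: [0.4864, -0.0736, 0.0626]
ee_rot: [0.619, 1.512, -0.608]
ft_force: [-4.0, 6.1, 5.7]
opening: 0.365
```

```bash
python3 st.py .027
```

```text
knob top z 0.0947 xy [ 0.4877 -0.0737] lat mm [-10.7   0.2  10.1] F tool [-5.5  1.5 -7.3] tcp stage ang 0.863 rad 0.1116
t 9.38 pos [ 0.4865 -0.0737  0.0626] yaw -44.8 tilt [-1.    -0.005 -0.029] F [-4.1  6.9  4.3] op 0.361 j7 -0.18
delta [-0.5 -0.3  2.8] spin 0.005
```

Emit:
carry_out(deltas=[[0.36,[0,-0.2,2],-0.01],[0.36,[0,-0.2,4],-0.02],[0.36,[0,-0.2,5.5],-0.025],[0.36,[0,-0.2,5.5],-0.025],[0.36,[0,-0.2,5.5],-0.025]])

```text
clock: 9.8
tcp_pos: [0.4913, -0.0791, 0.0627]
ee_rot: [0.599, 1.514, -0.59]
ft_force: [-0.0, -1.1, 0.7]
opening: 0.36
```

```bash
python3 st.py .027
```

```text
knob top z 0.0847 xy [ 0.4919 -0.0792] lat mm [-10.6  -0.2  10.4] F tool [-0.7 -0.8  0.8] tcp stage ang 0.929 rad 0.1121
t 9.85 pos [ 0.4912 -0.0791  0.0627] yaw -43.4 tilt [-1.    -0.004 -0.026] F [ 0.4  1.  -0.6] op 0.359 j7 -0.16
delta [-0.4  0.4  3.1] spin -0.037
```

The knob top fell from 94.7 to 84.7 mm and the push force went to zero, so the pin has dropped. I'll open and retreat straight up.

Emit:
carry_out(deltas=[[0.5,[0,0,0],0],[0.6,[0,0,0],0],[0.6,[-15,0,0],0],[0.6,[-40,0,0],0],[0.6,[-75,0,0],0]])

```text
clock: 10.27
tcp_pos: [0.4912, -0.0803, 0.1368]
ee_rot: [0.599, 1.519, -0.592]
ft_force: [0.1, 0.1, -0.3]
opening: 0.595
```

Emit:
carry_out(deltas=[[0.6,[-30,0,0],0],[0.6,[-60,10,0],0],[0.6,[-80,25,0],0],[0.6,[-80,30,0],0],[0.6,[-80,30,0],0]])

```text
clock: 10.68
tcp_pos: [0.5157, -0.0586, 0.2174]
ee_rot: [0.598, 1.516, -0.589]
ft_force: [-0.5, -0.1, -0.0]
opening: 0.6
```

```bash
python3 - <<'E'
from cell import r
from h import *
o=r.observe();print(o['clock'],o['tcp_pos'],o['ft_force'].round(1))
s,ds=r.camera("scene");w,dw=r.camera("wrist")
for n,p,d in (("scene",s,ds),("wrist",w,dw)):
    m=r.camera_model(n);W=world(m,d)
    k=(p.max(2)<70)&(d>0)&(W[...,2]>.062)&(W[...,2]<.1)&(np.hypot(W[...,0]-.567,W[...,1]-.003)<.13)&(np.hypot(W[...,0]-.567,W[...,1]-.003)>.092)
    if k.sum():
        q=W[k];t=q[q[:,2]>np.percentile(q[:,2],98)-.006];c=(t.min(0)+t.max(0))/2;v=c[:2]-AX
        print(n,'knob',np.median(t,0).round(4),'ztop',np.percentile(q[:,2],95).round(4),'stage',((np.arctan2(v[1],v[0])-np.radians(173.9))%6.283).round(3))
    b=(W[...,2]>.087)&(W[...,2]<.101)&(d>0)&(np.hypot(W[...,0]-.567,W[...,1]-.003)<.1);nn,l,st,c=cv2.connectedComponentsWithStats(b.astype(np.uint8))
    for i in range(1,nn):
        if st[i,4]>150: X=cast(m,c[i],.094);v=X[:2]-AX;print(n,'cap',st[i,4],X.round(4),'rad',np.hypot(*v).round(4),'ang',np.degrees(np.arctan2(v[1],v[0])).round(1))
cv2.imwrite("pics/end.png",np.hstack([cv2.resize(s[200:360,260:480],(440,320)),cv2.resize(w,(360,270))[:270].copy() if 0 else cv2.resize(w,(360,320))])[:,:,::-1])
E
```

```text
10.6833 [ 0.51569617 -0.05862347  0.2173994 ] [-0.5 -0.1 -0. ]
scene knob [ 0.487  -0.0839  0.0845] ztop 0.0859 stage 0.93
scene cap 325 [0.5753 0.057  0.094 ] rad 0.0546 ang 81.8
scene cap 343 [0.6202 0.0154 0.094 ] rad 0.0541 ang 13.2
scene cap 357 [0.5162 0.0385 0.094 ] rad 0.0624 ang 145.3
wrist knob [ 0.4888 -0.0795  0.084 ] ztop 0.0852 stage 0.915
wrist cap 4308 [0.5738 0.0577 0.094 ] rad 0.0551 ang 83.5
wrist cap 4243 [0.6182 0.0159 0.094 ] rad 0.0523 ang 14.3
wrist cap 4601 [0.5192 0.0435 0.094 ] rad 0.063 ang 140.1
```

View pics/end.png

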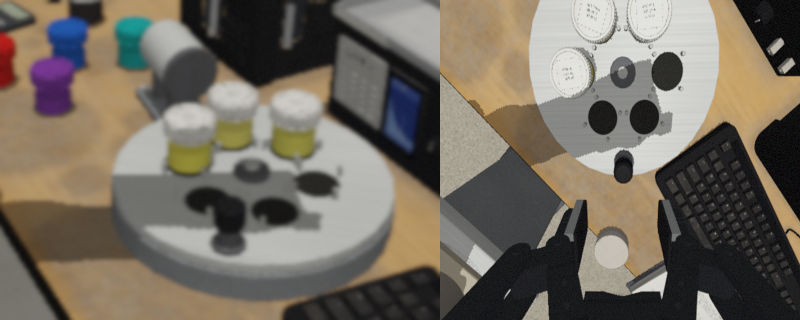

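The pots stand upright in their nests. The knob is at home height at about 0.92 rad, and the gripper is well clear. Handing in.

```bash
python3 -c "
from cell import r
print(r.sign_off())"
```

```text
the job is handed in; nothing more can be done
None
```

The plunger is home in the next hole anticlockwise, with pot_next now at the detector. I handed the job in at about 10.8 s; it reports no verdict.

**What I did:** I gripped the knob, lifted it 14 mm and turned the stage to about 0.64 rad with the pin raised. I then lowered the pin onto the plate and opened the fingers to a loose cage. From there I nudged the knob round in steps of a few mm, pushing with 6–9 N. The pin dropped on a step starting near 0.88 rad, and I opened the fingers and backed off straight up.

**Last checks:**
- **Pin:** the knob top fell from 94.7 to 84.7 mm, the home height, and the push force went to zero.
- **Stage angle:** I measured 0.915 rad in the wrist view and 0.93 rad in the scene view, both inside the 0.845–1.25 range.
- **Pots:** all three look upright in their nests.
- **Gripper:** it is well clear of everything, with about 0 N on the wrist.

**What went wrong or disagreed:**
- **First grasp:** the fingers closed on top of the knob with about 27 N. By the wrist depth image the fingertips sat about 5 mm behind the TCP, not 17 mm ahead. I raised, measured and regripped without visible harm.
- **Pushing force:** it was higher than the 3 N or so I expected from the stated friction.
- **Pot positions:** the final cap measurements were up to about 10 mm off in radius and 9° in bearing. I put this down to the masks and viewing angle, so nest position is confirmed only by eye.
- **Bystanders:** I did not measure them again at the end.

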